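# Index the vial turret four clicks

### The job

Index the sampler's black vial turret on by exactly four clicks, clockwise as seen from above, by pushing its upright fin gently with a fingertip. Do not pinch the fin and do not run past the fourth click; leave the turret resting in that click, take the hand away, and leave the wash bottle, the reagent bottle and the vial rack where they stand.

Things in the scene. Friction and masses are not known exactly. Their poses are not given: they have to be found in the camera images.
- turret (a joint): Turret angle, rad, growing clockwise seen from above. 12 click stops 30 deg apart: 0, 0.5236, ... 5.7596, hard ends just outside; it starts at rest in the first (0), so the fourth click is at 2.094. 3 to 5 N at the fin's middle carries it over the hump half-way (15 deg) to the next stop; then it snaps on by itself, up to 15 deg ahead of the finger, within half a second.
- turret_top (a point): Centre of the turret disc's top face, on the turning axis, 76 mm above the bench. Black disc 130 mm across, 22 mm thick, on a white fixed housing 170 x 160 x 50 mm turned up to 1 rad either way. The disc carries 11 vials on a 51 mm radius, caps 6 mm above the disc, a steel hub 24 mm across, 6 mm high, and, in the twelfth place, the fin.
- fin_tip (a point): Top outer end of the fin, mid-thickness: 60 mm out from the turning axis, 34 mm above the disc's top face (110 mm above the bench). The horizontal line from turret_top to here is the fin's direction.
- wash_bottle_mid (a point): Bystander: loose white squeeze wash bottle with a green cap and a bent green spout, 54 mm in diameter, 158 mm high with the spout; point on its axis 60 mm above the bench. Leave alone.
- reagent_mid (a point): Bystander: loose amber reagent bottle, 48 mm in diameter, 95 mm high; point on its axis 47 mm above the bench. Leave alone.
- vial_rack_mid (a point): Bystander: loose red vial rack, a block 80 x 110 x 30 mm with vials standing in it to 47 mm above the bench; point at the centre of the block. Leave alone.
- fin_face (a point): Centre of the flat face of the fin that is to be pushed (its anticlockwise, trailing face): 41 mm from the axis, 17 mm above the disc's top face. The fin is an upright bare aluminium radial plate on the disc, turning with it: 8 mm thick, 38 mm long (22 to 60 mm from the axis), 34 mm high. Axes: x radially outward, z up, y out of this face. Fingers pressing on both its flat faces at once counts as pinching.

How it is judged:
At the end, for the whole second after the job is handed in: The turret rests in the fourth click stop clockwise of its start (turned 120 degrees, within 7 degrees) and stands still (value of joint turret between 1.97 and 2.22 rad and velocity of joint turret between -0.05 and 0.05 rad/s); the robot touches nothing.
It fails at once if the turret is turned past its fourth click (over the next hump, more than 138 degrees) (value of joint turret above 2.41 rad).
It fails at once if the fin is pinched: fingers press on both of its faces at once (contact force between the fingers and fin_rear above 1 N and contact force between the fingers and fin_front above 1 N).
It fails at once if the fin is pushed with more than 25 N (contact force between the fingers and fin_rear above 25 N or contact force between the fingers and fin_front above 25 N).
It fails at once if a bystander is moved by more than 15 mm (distance of any of wash_bottle_mid, reagent_mid, vial_rack_mid from where it was at the start of the episode above 0.015 m).
It also fails if it takes over 54 s, if anything falls off the work surface, if the arm or the gripper's body presses on something with over 40 N, if the wrist force passes 120 N, or if a joint passes its speed limit or range.

### The arm

A 6-joint arm with a two-finger parallel gripper is mounted at the origin on the work surface. World frame = base frame: x ahead of the robot, y to its left, z up, the work surface at z = 0. Lengths are in m, angles in rad, forces in N, time in s.
With the tool pointing down it reaches from about 0.35 to 0.85 m from the base axis. Payload 8.1 kg.
Tool frame: the origin (TCP) lies on the mounting face of the last link; the fingertips stand 186 mm ahead of it and the grasp point (between the pads) lies 167 mm ahead of it; y points along the fingers, x is the direction in which the jaws open and shut, and the axes are right-handed (so a half turn about y gives the same grasp; the last joint's range is limited). The gripper opens to 93 mm and grips with 3 to 60 N. Pads are 15 mm wide; open, the fingers measure 128 mm over their backs; the gripper's body (75 mm by 188 mm) begins 65 mm behind the grasp point.
Start: joints at [1.117, 0.13, 1.488, -0, 1.523, -0.085], TCP at [0.216, 0.56, 0.405] pointing down, gripper open.
Joint ranges: [-2.96, 2.96], [-0.89, 2.26], [0.02, 2.5], [-1.34, 4.48], [0, 2.73], [-2.66, 2.66]. Speed limits (rad/s): [2.39, 2.39, 2.79, 3.14, 3.14, 3.14].

### API

Orientations are given as a rotation vector (axis times angle).
In Python, from plant import robot, imaging gives the robot as it stands.
- The arm moves only by the shell command python3 -m inch 'ROWS' [OPENING] [FORCE]. ROWS is JSON, a list of rows, each an object of numbers: "x", "y", "z": the shift along the tool's x, y, z in mm; "twist": the turn about the tool's y in rad. In form: [{"x": .., "y": .., "z": .., "twist": ..}, ...]. A call has 1 to 12 rows; each row shifts and turns the commanded pose from where the row before left it, along the tool's axes as they then stand; what a row does not reach is not made up. A row lasts 1/10 s, in which the tool goes at most 50 mm and 8.59 degrees, less where a joint would pass 70% of its speed; a pose out of reach is approached as far as the arm can. A call with a gripper value outside its range is refused whole. OPENING is the gripper command: -1 is shut, 1 is fully open, values between are in proportion, set as the call begins (- or left out, the last holds). The fingers move at their own pace and stop on an object; FORCE is the grip in N (left out, the last holds). Time passes only in rows, so rows that do not move let the fingers close. It gives the time, the measured TCP pose, the force and the opening at its end, in the units of the state.
- robot.read_state(): the state, without advancing time (a new reading comes with each control period).
- imaging.read_camera(name): name is "scene" or "top" or "wrist"; returns a dict with "color" (400x640x3 uint8, red, green, blue), "depth" (400x640 float32, m along the optical axis (not along the pixel's ray), 0 where there is no reading), "fx", "fy", "cx", "cy" (pixels), "rvec" (rotation vector, rad) and "tvec" (3), from world to camera coordinates, as OpenCV has them; the wrist camera has in their place "tool_from_camera" (4x4, takes a point from camera to tool coordinates, whose origin is the TCP and whose axes are the tool frame's). Camera axes: x right, y down, z forward; pixel columns grow to the right and rows downward; lengths in m; the calibration is good to about 2 mm. A picture is of the moment at which its call begins: read the wrist's pose just before it.
- robot.close_job(): hands the job in, once; it reports no verdict.
The state is a dict: "t": time; "q": joint angles; "dq": joint speeds; "joint_torque": joint torques, N m; "tool_pos": TCP position; "orientation": TCP orientation; "force": force on the tool from outside, world axes, zero at the start; "wrist_torque": the same for the moment, N m; "opening": finger opening in m.
Only numpy, scipy, OpenCV 4.12 (cv2) and the standard library are available. Lean on these libraries where they do the work, as an engineer would, in place of code of your own. Each camera call takes 0.05 s, during which the arm holds its last target.

## Working session

There is one attempt and no reset: what is moved stays moved. The work goes in short steps, Python scripts to look and compute and a shell command to move; the robot and the scene stay as the last step left them, time stands still between calls to the robot, and variables do not carry over. Pictures are saved under pics/ and viewed, and the job is handed in when it is done.

```bash
ls; mkdir -p pics; python3 - <<'E'
from plant import robot, imaging
import cv2
s=robot.read_state();print(s)
for n in("scene","top","wrist"):
    c=imaging.read_camera(n);cv2.imwrite(f"pics/{n}0.png",c["color"][:,:,::-1]);print(n,{k:v for k,v in c.items() if k not in("color","depth")})
E
```

```text
pics
{'t': 0.0, 'q': array([ 1.11657759e+00,  1.31171489e-01,  1.48924446e+00, -5.28276885e-05,
        1.52301783e+00, -8.53838079e-02]), 'dq': array([-1.63161717e-05, -4.24732076e-04, -1.63767364e-03, -1.42056820e-03,
       -1.10854762e-03, -1.33693494e-03]), 'joint_torque': array([ 5.99482446e-04, -5.59860349e+01, -4.91753483e+01,  7.66844326e-02,
        3.54435341e-02, -1.63542622e-04]), 'tool_pos': array([0.21619846, 0.55945506, 0.4037001 ]), 'orientation': array([-1.36239038, -0.93218638,  0.93478775]), 'force': array([-0.60272097, -0.27766803, -0.0696365 ]), 'wrist_torque': array([-0.00036893,  0.01197647, -0.00750931]), 'opening': 0.09283272126440338}
scene {'fx': 494.02786971722537, 'fy': 494.02786971722537, 'cx': 319.55308994174493, 'cy': 202.4164713835658, 'rvec': array([ 2.06855785,  0.85638892, -0.43551967]), 'tvec': array([-0.46141092, -0.12862904,  1.46989398])}
top {'fx': 386.09963845271955, 'fy': 386.09963845271955, 'cx': 316.95139191977756, 'cy': 202.55081124255645, 'rvec': array([ 2.13700038, -2.11530624,  0.13612789]), 'tvec': array([0.06265992, 0.61048718, 0.77185934])}
wrist {'fx': 345.15379571656797, 'fy': 345.15379571656797, 'cx': 322.51704019078545, 'cy': 200.303201753652, 'tool_from_camera': array([[ 9.99999289e-01,  1.64505034e-04,  1.18100472e-03,
         4.50991154e-04],
       [-1.08882361e-03, -2.77792203e-01,  9.60640571e-01,
         2.02275379e-02],
       [ 4.86104113e-04, -9.60641174e-01, -2.77791826e-01,
         7.71008490e-02],
       [ 0.00000000e+00,  0.00000000e+00,  0.00000000e+00,
         1.00000000e+00]])}
```

View pics/scene0.png

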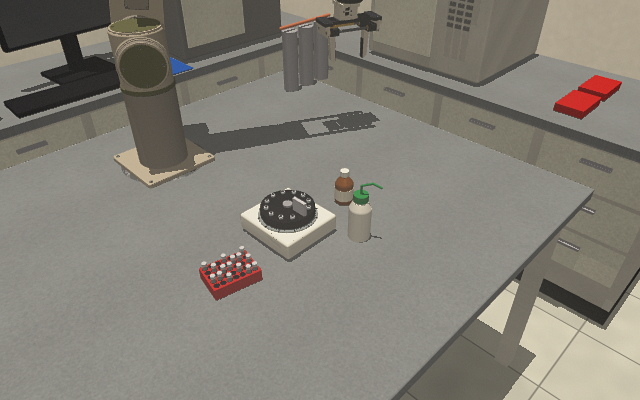

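View pics/top0.png

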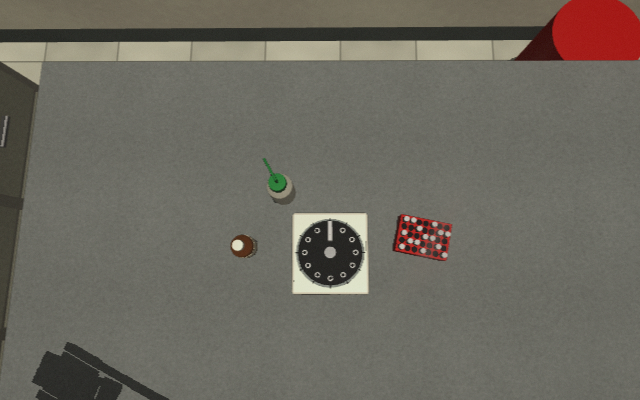

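View pics/wrist0.png

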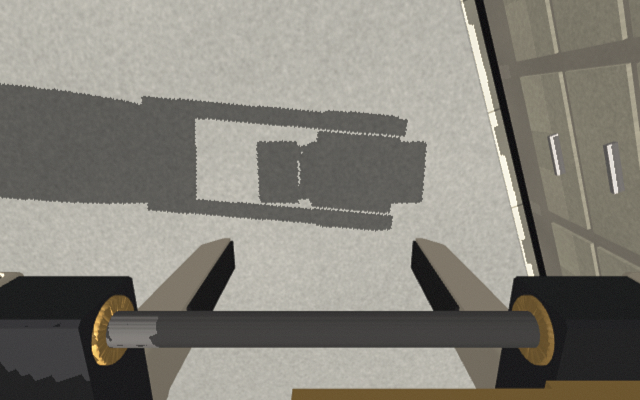

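```bash
python3 - <<'E'
from plant import robot
from scipy.spatial.transform import Rotation as R
s=robot.read_state();print(R.from_rotvec(s['orientation']).as_matrix().round(3))
E
```

```text
[[ 0.36  -0.001 -0.933]
 [ 0.933 -0.001  0.36 ]
 [-0.001 -1.     0.   ]]
```

The top view shows the turret hub at about (330,252), with the fin pointing up in the image from about (330,243) to (330,220). The amber bottle is at (240,245), the wash bottle at (280,187) and the rack at (423,238). I'll enlarge this and measure.

```bash
cat > h.py <<'E'
import numpy as np, cv2
from scipy.spatial.transform import Rotation as R
def ray(c,u,v,z):
    Rm=R.from_rotvec(c["rvec"]).as_matrix();o=-Rm.T@c["tvec"]
    d=Rm.T@np.array([(u-c["cx"])/c["fx"],(v-c["cy"])/c["fy"],1]);return o+d*(z-o[2])/d[2]
def proj(c,p):
    q=R.from_rotvec(c["rvec"]).as_matrix()@np.array(p)+c["tvec"];return (c["fx"]*q[0]/q[2]+c["cx"],c["fy"]*q[1]/q[2]+c["cy"],q[2])
E
python3 - <<'E'
from plant import imaging
from h import *
c=imaging.read_camera("top")
im=c["color"][:,:,::-1]
cv2.imwrite("pics/topc.png",cv2.resize(im[200:305,280:385],None,fx=5.6,fy=5.6,interpolation=cv2.INTER_NEAREST))
for n,u,v,z in[("hub",330,252.5,.082),("fin tip",330,220.5,.11),("fin in",330,242,.11),("amber",240,245,.09),("wash",278,183,.12),("rack",423,238,.04)]:print(n,ray(c,u,v,z).round(4))
s=imaging.read_camera("scene")
for d in (0,):
    cv2.imwrite("pics/scc.png",cv2.resize(s["color"][160:300,190:390,::-1],None,fx=4,fy=4,interpolation=cv2.INTER_CUBIC))
E
```

```text
hub [0.5038 0.0406 0.082 ]
fin tip [0.5649 0.0411 0.11  ]
fin in [0.5232 0.0408 0.11  ]
amber [0.5164 0.2201 0.09  ]
wash [0.6368 0.1436 0.12  ]
rack [ 0.5376 -0.1548  0.04  ]
```

View pics/topc.png

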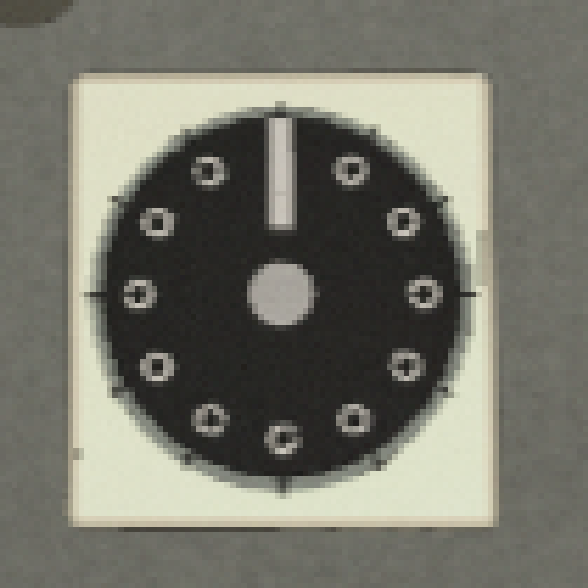

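View pics/scc.png

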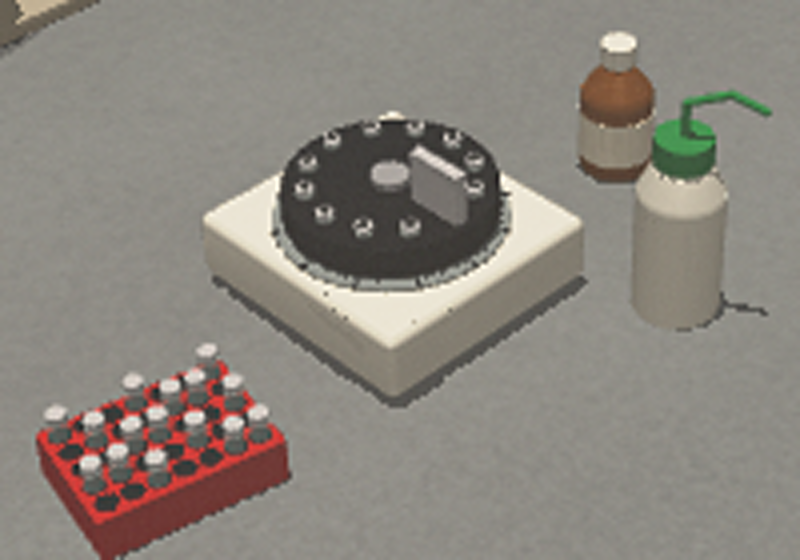

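```bash
python3 -m inch '[{"x":-26,"z":-39,"y":2},{"x":-26,"z":-39,"y":2},{"x":-26,"z":-39,"y":2},{"x":-26,"z":-39,"y":2},{"x":-26,"z":-39,"y":2},{"x":-26,"z":-39,"y":2},{"x":-26,"z":-39,"y":2},{"x":-26,"z":-39,"y":2},{"x":-26,"z":-39,"y":2},{"x":-26,"z":-39,"y":2},{"x":-26,"z":-39,"y":2},{"x":-26,"z":-39,"y":2}]' -1 20
python3 -m inch '[{"twist":-0.12},{"twist":-0.12},{"twist":-0.13},{},{}]'
cat > st.py <<'E'
from plant import robot
from h import *
import sys
C=np.array([0.504,0.0405])
s=robot.read_state();M=R.from_rotvec(s['orientation']).as_matrix();p=s['tool_pos']
x,z=M[:2,0],M[:2,2]; v=p[:2]-C
print("t",round(s['t'],2),"p",p.round(4),"yaw",round(np.arctan2(x[1],x[0]),4),"y-ax",M[:,1].round(3),"rel x,z mm",(v@x*1e3).round(1),(v@z*1e3).round(1),"F",s['force'].round(2),"F tool xz",(s['force']@M).round(2),"op",s['opening'].round(4))
print("theta(tool)",round(np.degrees(np.pi/2-np.arctan2(x[1],x[0])),2),"q",s['q'].round(2))
E
python3 st.py
```

```text
$[0]: bad value
$[0]: bad value
Traceback (most recent call last):
  File "st.py", line 7, in <module>
    print("t",round(s['t'],2),"p",p.round(4),"yaw",round(np.arctan2(x[1],x[0]),4),"y-ax",M[:,1].round(3),"rel x,z mm",(v@x*1e3).round(1),(v@z*1e3).round(1),"F",s['force'].round(2),"F tool xz",(s['force']@M).round(2),"op",s['opening'].round(4))
                                                                                                                                                                                                                             ^^^^^^^^^^^^^^^^^^
AttributeError: 'float' object has no attribute 'round'
```

```bash
sed -i "s/s\['opening'\].round(4)/round(s['opening'],4)/" st.py
python3 -m inch '[{"x":-26,"y":2,"z":-39,"twist":0},{"x":-26,"y":2,"z":-39,"twist":0},{"x":-26,"y":2,"z":-39,"twist":0},{"x":-26,"y":2,"z":-39,"twist":0},{"x":-26,"y":2,"z":-39,"twist":0},{"x":-26,"y":2,"z":-39,"twist":0},{"x":-26,"y":2,"z":-39,"twist":0},{"x":-26,"y":2,"z":-39,"twist":0},{"x":-26,"y":2,"z":-39,"twist":0},{"x":-26,"y":2,"z":-39,"twist":0},{"x":-26,"y":2,"z":-39,"twist":0},{"x":-26,"y":2,"z":-39,"twist":0}]' -1 20
python3 st.py
```

```text
t: 1.45
tool_pos: [0.5411, 0.0981, 0.3807]
orientation: [-1.362, -0.934, 0.933]
force: [0.5, 1.1, 0.3]
opening: 0.0023
t 1.45 p [0.5411 0.0981 0.3807] yaw 1.2019 y-ax [ 0.  0. -1.] rel x,z mm 67.1 -13.8 F [0.46 1.13 0.29] F tool xz [ 1.22 -0.29 -0.02] op 0.0023
theta(tool) 21.14 q [ 0.09  0.01  1.66  0.    1.47 -1.12]
```

```bash

python3 -m inch '[{"x":0,"y":8,"z":0,"twist":-0.123},{"x":0,"y":8,"z":0,"twist":-0.123},{"x":0,"y":8,"z":0,"twist":-0.123},{"x":0,"y":0,"z":0,"twist":0},{"x":0,"y":0,"z":0,"twist":0}]'
python3 st.py; python3 - <<'E'
from plant import imaging
from h import *
for n in("wrist","top"):
    c=imaging.read_camera(n);cv2.imwrite(f"pics/{n}1.png",c["color"][:,:,::-1])
E
```

```text
t: 1.95
tool_pos: [0.5403, 0.1, 0.3567]
orientation: [-1.21, -1.206, 1.207]
force: [0.5, 0.5, 0.2]
opening: 0.0004
t 1.95 p [0.5403 0.1    0.3567] yaw 1.5674 y-ax [-0. -0. -1.] rel x,z mm 59.6 -36.1 F [0.5  0.52 0.16] F tool xz [ 0.52 -0.16 -0.5 ] op 0.0004
theta(tool) 0.19 q [ 0.09  0.02  1.69  0.    1.43 -1.48]
```

View pics/wrist1.png

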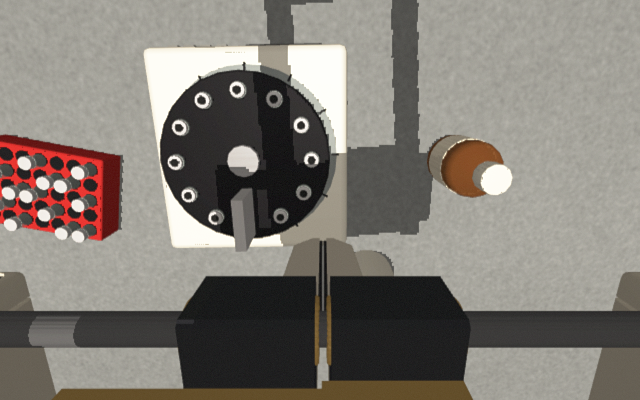

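View pics/top1.png

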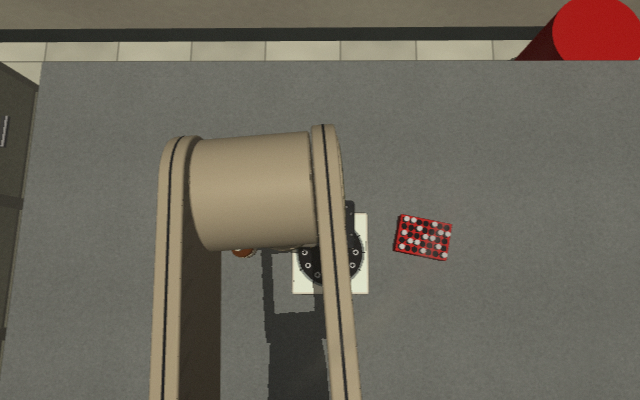

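```bash
python3 - <<'E'
from plant import imaging,robot
from h import *
s=robot.read_state();M=R.from_rotvec(s['orientation']).as_matrix()
c=imaging.read_camera("wrist");T=c["tool_from_camera"]
cv2.imwrite("pics/wc.png",cv2.resize(c["color"][150:290,200:400,::-1],None,fx=4,fy=4,interpolation=cv2.INTER_CUBIC))
def wr(u,v,z):
    o=s['tool_pos']+M@T[:3,3];d=M@T[:3,:3]@np.array([(u-c["cx"])/c["fx"],(v-c["cy"])/c["fy"],1]);return o+d*(z-o[2])/d[2]
print(wr(243,161,.082),wr(241.5,251,.11),wr(235,197,.11))
def t(u,v,y): # tool coords at tool y
    o=T[:3,3];d=T[:3,:3]@np.array([(u-c["cx"])/c["fx"],(v-c["cy"])/c["fy"],1]);return (o+d*(y-o[1])/d[1])*1e3
for u in(303,306,340,343):print(u,t(u,240,.186))
E
```

```text
[0.50697077 0.04160826 0.082     ] [0.56707844 0.04271885 0.11      ] [0.52696346 0.04098283 0.11      ]
303 [ -9.55249796 186.           7.57056601]
306 [ -8.00094642 186.           7.57057608]
340 [  9.58562381 186.           7.57069029]
343 [ 11.1375847  186.           7.57070037]
```

View pics/wc.png

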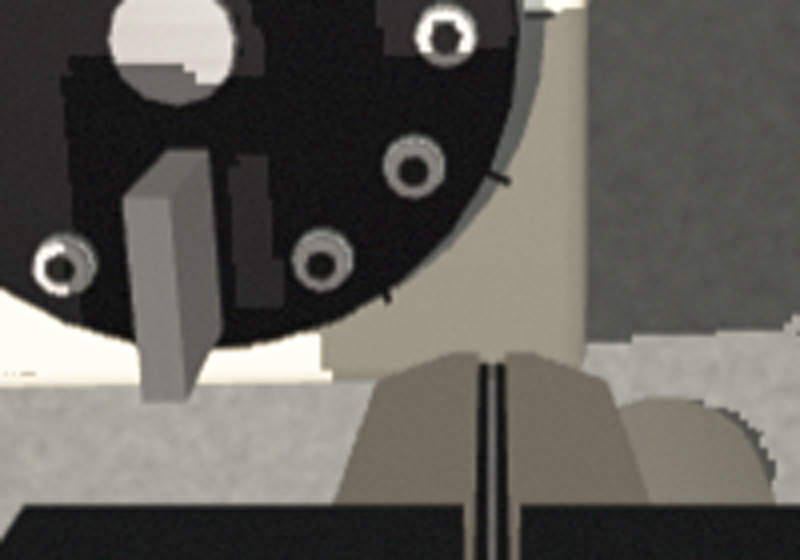

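```bash
sed -i 's/C=np.array.*/C=np.array([0.5055,0.041])/' st.py
python3 -m inch '[{"x":0,"y":16,"z":-1,"twist":0},{"x":0,"y":16,"z":-1,"twist":0},{"x":0,"y":16,"z":-1,"twist":0},{"x":0,"y":16,"z":-1,"twist":0},{"x":0,"y":10,"z":-1,"twist":0},{"x":0,"y":7,"z":-1,"twist":0},{"x":-5,"y":0,"z":0,"twist":0},{"x":-5,"y":0,"z":0,"twist":0},{"x":-5,"y":0,"z":0,"twist":0},{"x":-5,"y":0,"z":0,"twist":0},{"x":0,"y":0,"z":0,"twist":0},{"x":0,"y":0,"z":0,"twist":0}]'
python3 st.py; python3 - <<'E'
from plant import imaging
from h import *
for n in("wrist","scene"):
    c=imaging.read_camera(n);cv2.imwrite(f"pics/{n}2.png",c["color"][:,:,::-1])
E
```

```text
t: 3.3
tool_pos: [0.5464, 0.0797, 0.2761]
orientation: [-1.21, -1.209, 1.209]
force: [0.0, 0.4, 0.1]
opening: 0.0007
t 3.3 p [0.5464 0.0797 0.2761] yaw 1.5704 y-ax [ 0.001  0.    -1.   ] rel x,z mm 38.7 -40.9 F [0.   0.42 0.05] F tool xz [ 0.42 -0.05 -0.  ] op 0.0007
theta(tool) 0.02 q [ 0.05  0.1   1.76  0.    1.28 -1.52]
```

View pics/wrist2.png

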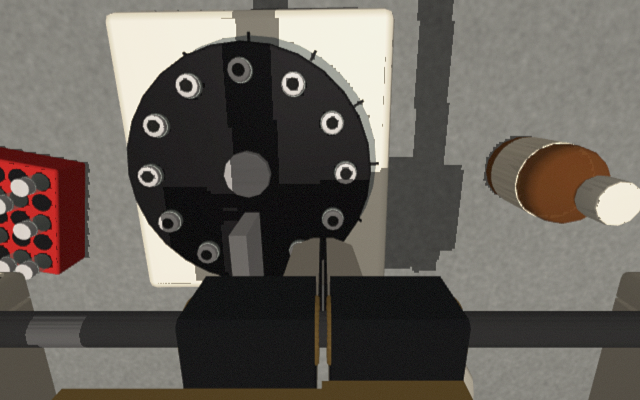

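View pics/scene2.png

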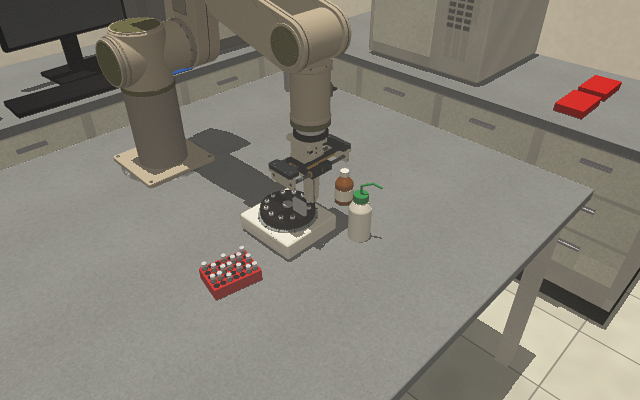

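The left edge of the shut fingers is at about (288,265) and the fin's trailing face at about (263,265), so the gap is 12–17 mm. I'll approach slowly.

```bash

python3 -m inch '[{"x":-2,"y":0,"z":0,"twist":0},{"x":-2,"y":0,"z":0,"twist":0},{"x":-2,"y":0,"z":0,"twist":0},{"x":-2,"y":0,"z":0,"twist":0},{"x":-2,"y":0,"z":0,"twist":0},{"x":0,"y":0,"z":0,"twist":0}]'
python3 st.py
python3 -m inch '[{"x":-1,"y":0,"z":0,"twist":0},{"x":-1,"y":0,"z":0,"twist":0},{"x":-1,"y":0,"z":0,"twist":0},{"x":0,"y":0,"z":0,"twist":0},{"x":0,"y":0,"z":0,"twist":0}]'
python3 st.py
```

```text
t: 4.0
tool_pos: [0.5464, 0.0697, 0.2757]
orientation: [-1.209, -1.209, 1.209]
force: [0.0, -0.1, 1.2]
opening: 0.0008
t 4.0 p [0.5464 0.0697 0.2757] yaw 1.5707 y-ax [-0. -0. -1.] rel x,z mm 28.7 -40.8 F [ 0.01 -0.13  1.15] F tool xz [-0.13 -1.15 -0.01] op 0.0008
theta(tool) 0.01 q [ 0.03  0.1   1.76 -0.    1.28 -1.54]
t: 4.5
tool_pos: [0.5463, 0.0669, 0.2757]
orientation: [-1.209, -1.209, 1.209]
force: [-0.4, -0.4, 0.2]
opening: 0.0002
t 4.5 p [0.5463 0.0669 0.2757] yaw 1.571 y-ax [-0.  0. -1.] rel x,z mm 25.9 -40.9 F [-0.43 -0.43  0.24] F tool xz [-0.43 -0.24  0.43] op 0.0002
theta(tool) -0.01 q [ 0.03  0.1   1.77  0.    1.28 -1.54]
```

```bash

python3 -m inch '[{"x":-1,"y":0,"z":0,"twist":0},{"x":-1,"y":0,"z":0,"twist":0},{"x":-1,"y":0,"z":0,"twist":0},{"x":0,"y":0,"z":0,"twist":0}]'
python3 st.py
python3 -m inch '[{"x":-1,"y":0,"z":0,"twist":0},{"x":-1,"y":0,"z":0,"twist":0},{"x":0,"y":0,"z":0,"twist":0}]'
python3 st.py
python3 -m inch '[{"x":-1,"y":0,"z":0,"twist":0},{"x":-1,"y":0,"z":0,"twist":0},{"x":0,"y":0,"z":0,"twist":0}]'
python3 st.py
```

```text
t: 4.9
tool_pos: [0.5463, 0.0638, 0.2757]
orientation: [-1.209, -1.209, 1.209]
force: [-0.4, 0.0, 0.0]
opening: 0.0008
t 4.9 p [0.5463 0.0638 0.2757] yaw 1.5709 y-ax [ 0. -0. -1.] rel x,z mm 22.8 -40.8 F [-0.4   0.01  0.01] F tool xz [ 0.01 -0.01  0.4 ] op 0.0008
theta(tool) -0.0 q [ 0.02  0.1   1.77 -0.    1.28 -1.55]
t: 5.2
tool_pos: [0.5463, 0.0618, 0.2757]
orientation: [-1.209, -1.209, 1.209]
force: [0.1, -0.6, 0.9]
opening: 0.0007
t 5.2 p [0.5463 0.0618 0.2757] yaw 1.5709 y-ax [ 0. -0. -1.] rel x,z mm 20.8 -40.9 F [ 0.1  -0.56  0.93] F tool xz [-0.56 -0.93 -0.1 ] op 0.0007
theta(tool) -0.01 q [ 0.02  0.1   1.77 -0.    1.28 -1.55]
t: 5.5
tool_pos: [0.5463, 0.0598, 0.2757]
orientation: [-1.209, -1.209, 1.209]
force: [0.6, -0.4, -0.3]
opening: 0.0004
t 5.5 p [0.5463 0.0598 0.2757] yaw 1.5709 y-ax [ 0. -0. -1.] rel x,z mm 18.8 -40.9 F [ 0.56 -0.39 -0.33] F tool xz [-0.39  0.33 -0.56] op 0.0004
theta(tool) -0.01 q [ 0.02  0.1   1.77 -0.    1.28 -1.56]
```

```bash
python3 - <<'E'
from plant import imaging
from h import *
c=imaging.read_camera("wrist");cv2.imwrite("pics/w3.png",cv2.resize(c["color"][150:290,200:400,::-1],None,fx=4,fy=4,interpolation=cv2.INTER_CUBIC))
E
```

```text
(no output)
```

View pics/w3.png

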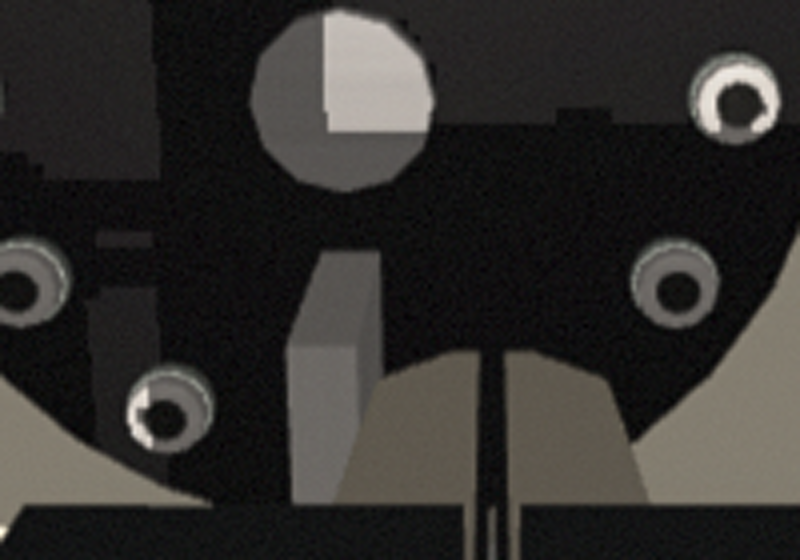

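The fingers' left flank, at crop (375,385), is a few mm from the fin's trailing face, which is at crop x≈360–380.

```bash

for i in 1 2 ; do python3 -m inch '[{"x":-1,"y":0,"z":0,"twist":0},{"x":-1,"y":0,"z":0,"twist":0},{"x":0,"y":0,"z":0,"twist":0}]' >/dev/null
python3 st.py | head -1; done
```

```text
t 5.85 p [0.5464 0.0579 0.2758] yaw 1.5709 y-ax [ 0.  0. -1.] rel x,z mm 16.9 -40.9 F [ 0.47  1.27 -0.09] F tool xz [ 1.27  0.09 -0.47] op 0.0006
t 6.15 p [0.5464 0.0559 0.2758] yaw 1.571 y-ax [ 0.  0. -1.] rel x,z mm 14.9 -40.9 F [ 1.55  2.04 -0.47] F tool xz [ 2.04  0.47 -1.55] op 0.0006
```

```bash

python3 -m inch '[{"x":-1.2,"y":0,"z":-0.5,"twist":0.03},{"x":-1.2,"y":0,"z":-0.5,"twist":0.03},{"x":-1.2,"y":0,"z":-0.5,"twist":0.03},{"x":-1.2,"y":0,"z":-0.5,"twist":0.03},{"x":-1.2,"y":0,"z":-0.5,"twist":0.03}]' >/dev/null
python3 st.py
python3 -m inch '[{"x":-1.2,"y":0,"z":-0.5,"twist":0.03},{"x":-1.2,"y":0,"z":-0.5,"twist":0.03},{"x":-1.2,"y":0,"z":-0.5,"twist":0.03},{"x":0,"y":0,"z":0,"twist":0},{"x":0,"y":0,"z":0,"twist":0},{"x":0,"y":0,"z":0,"twist":0},{"x":0,"y":0,"z":0,"twist":0},{"x":0,"y":0,"z":0,"twist":0}]' >/dev/null
python3 st.py;python3 - <<'E'
from plant import imaging
from h import *
c=imaging.read_camera("wrist");cv2.imwrite("pics/w4.png",c["color"][:,:,::-1])
E
```

```text
t 6.65 p [0.5484 0.0493 0.2756] yaw 1.4181 y-ax [-0.001 -0.001 -1.   ] rel x,z mm 14.7 -41.1 F [ 0.51 -1.11  0.41] F tool xz [-1.02 -0.41 -0.67] op 0.0007
theta(tool) 8.75 q [-0.    0.1   1.76 -0.    1.28 -1.42]
t 7.45 p [0.5493 0.046  0.2758] yaw 1.3312 y-ax [ 0.  0. -1.] rel x,z mm 15.3 -41.4 F [-0.64  0.48 -0.04] F tool xz [0.31 0.04 0.74] op 0.0008
theta(tool) 13.73 q [-0.01  0.1   1.76  0.    1.28 -1.34]
```

View pics/w4.png

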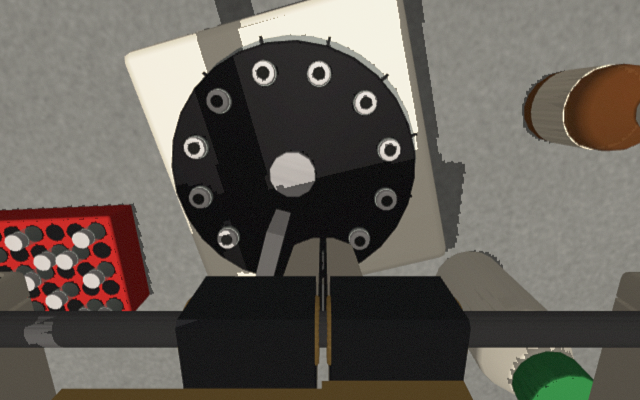

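```bash
cat >> h.py <<'E'
def wr(c,s,u,v,z):
    M=R.from_rotvec(s['orientation']).as_matrix();T=c["tool_from_camera"]
    o=s['tool_pos']+M@T[:3,3];d=M@T[:3,:3]@np.array([(u-c["cx"])/c["fx"],(v-c["cy"])/c["fy"],1]);return o+d*(z-o[2])/d[2]
E
python3 - <<'E'
from plant import imaging,robot
from h import *
s=robot.read_state();c=imaging.read_camera("wrist")
h=wr(c,s,292.5,174.5,.082);print(h)
for u,v in[(263,72),(319,73),(366,102),(389,149),(386,199),(360,239),(228,238),(201,197),(195,147),(219,100)]:
    p=wr(c,s,u,v,.082)-h;print(round(np.hypot(*p[:2])*1e3,1),round(-np.degrees(np.arctan2(p[1],p[0]))%30,1),round(-np.degrees(np.arctan2(p[1],p[0])),1))
for u,v in[(282,211),(266,270)]:
    p=wr(c,s,u,v,.11)-h;print("fin",p,-np.degrees(np.arctan2(p[1],p[0])))
E
```

```text
[0.50633801 0.04134339 0.082     ]
51.0 29.2 179.2
50.8 29.4 -150.6
51.0 29.2 -120.8
50.4 28.7 -91.3
50.3 28.8 -61.2
50.3 28.6 -31.4
49.9 29.3 59.3
49.5 29.7 89.7
50.5 29.9 119.9
50.4 0.4 150.4
fin [ 0.00967005 -0.00502916  0.028     ] 27.477852996198948
fin [ 0.035733   -0.02002546  0.028     ] 29.267111299735067
```

The vials sit at 60°+30k and the fin at 30°, so the first click is done. On to the second.

```bash

python3 -m inch '[{"x":-1.6,"y":0,"z":-0.6,"twist":0.04},{"x":-1.6,"y":0,"z":-0.6,"twist":0.04},{"x":-1.6,"y":0,"z":-0.6,"twist":0.04},{"x":-1.6,"y":0,"z":-0.6,"twist":0.04},{"x":-1.6,"y":0,"z":-0.6,"twist":0.04},{"x":-1.6,"y":0,"z":-0.6,"twist":0.04}]' >/dev/null
python3 st.py
python3 -m inch '[{"x":-1.2,"y":0,"z":-0.45,"twist":0.03},{"x":-1.2,"y":0,"z":-0.45,"twist":0.03},{"x":-1.2,"y":0,"z":-0.45,"twist":0.03},{"x":-1.2,"y":0,"z":-0.45,"twist":0.03},{"x":-1.2,"y":0,"z":-0.45,"twist":0.03},{"x":-1.2,"y":0,"z":-0.45,"twist":0.03}]' >/dev/null
python3 st.py
```

```text
t 8.15 p [0.5496 0.0359 0.2758] yaw 1.0894 y-ax [ 0.     0.001 -1.   ] rel x,z mm 15.9 -41.4 F [ 1.87  2.56 -0.27] F tool xz [ 3.13  0.27 -0.47] op 0.0007
theta(tool) 27.58 q [-0.03  0.1   1.76  0.    1.28 -1.12]
t 8.75 p [0.5479 0.028  0.2757] yaw 0.9088 y-ax [-0. -0. -1.] rel x,z mm 15.8 -41.4 F [ 1.14  0.18 -0.66] F tool xz [ 0.84  0.66 -0.79] op 0.0008
theta(tool) 37.93 q [-0.04  0.09  1.77 -0.    1.28 -0.95]
```

```bash

python3 -m inch '[{"x":-1.3,"y":0,"z":-0.45,"twist":0.03},{"x":-1.3,"y":0,"z":-0.45,"twist":0.03},{"x":-1.3,"y":0,"z":-0.45,"twist":0.03},{"x":-0.6,"y":0,"z":-0.2,"twist":0.014},{"x":0,"y":0,"z":0,"twist":0},{"x":0,"y":0,"z":0,"twist":0},{"x":0,"y":0,"z":0,"twist":0},{"x":0,"y":0,"z":0,"twist":0},{"x":0,"y":0,"z":0,"twist":0}]' >/dev/null
python3 st.py;python3 - <<'E'
from plant import imaging
from h import *
c=imaging.read_camera("wrist");cv2.imwrite("pics/w5.png",c["color"][:,:,::-1])
E
```

```text
t 9.65 p [0.5463 0.0238 0.2757] yaw 0.8072 y-ax [-0. -0. -1.] rel x,z mm 15.8 -41.4 F [ 0.31 -0.07  1.13] F tool xz [ 0.16 -1.13 -0.27] op 0.0005
theta(tool) 43.75 q [-0.05  0.09  1.78 -0.    1.28 -0.86]
```

View pics/w5.png

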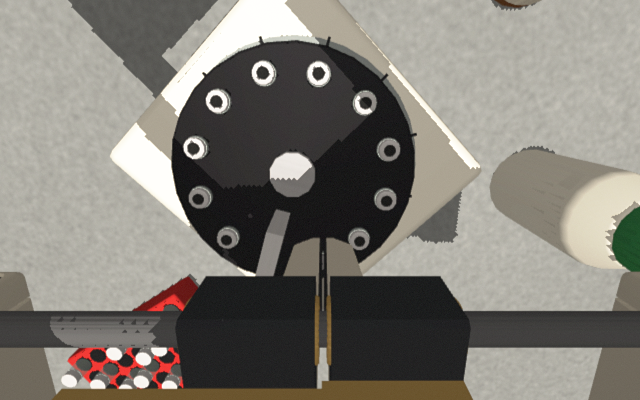

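The turret looks the same relative to the tool as before (fin at (272,245), hub at (292,175)) and the tool has turned 30° more, so it is at 60°. On to the third click.

```bash

python3 -m inch '[{"x":-1.64,"y":0,"z":-0.6,"twist":0.04},{"x":-1.64,"y":0,"z":-0.6,"twist":0.04},{"x":-1.64,"y":0,"z":-0.6,"twist":0.04},{"x":-1.64,"y":0,"z":-0.6,"twist":0.04},{"x":-1.64,"y":0,"z":-0.6,"twist":0.04},{"x":-1.64,"y":0,"z":-0.6,"twist":0.04},{"x":-1.24,"y":0,"z":-0.45,"twist":0.03},{"x":-1.24,"y":0,"z":-0.45,"twist":0.03},{"x":-1.24,"y":0,"z":-0.45,"twist":0.03},{"x":-1.24,"y":0,"z":-0.45,"twist":0.03}]' >/dev/null
python3 st.py
python3 -m inch '[{"x":-1.24,"y":0,"z":-0.45,"twist":0.03},{"x":-1.24,"y":0,"z":-0.45,"twist":0.03},{"x":-1.24,"y":0,"z":-0.45,"twist":0.03},{"x":-1.24,"y":0,"z":-0.45,"twist":0.03},{"x":-1.24,"y":0,"z":-0.45,"twist":0.03},{"x":-0.6,"y":0,"z":-0.2,"twist":0.014},{"x":0,"y":0,"z":0,"twist":0},{"x":0,"y":0,"z":0,"twist":0},{"x":0,"y":0,"z":0,"twist":0},{"x":0,"y":0,"z":0,"twist":0},{"x":0,"y":0,"z":0,"twist":0}]' >/dev/null
python3 st.py;python3 - <<'E'
from plant import imaging
from h import *
c=imaging.read_camera("wrist");cv2.imwrite("pics/w6.png",c["color"][:,:,::-1])
E
```

```text
t 10.7 p [0.5379 0.0107 0.2758] yaw 0.4449 y-ax [ 0.001  0.    -1.   ] rel x,z mm 16.2 -41.3 F [ 4.86  3.18 -2.28] F tool xz [5.76 2.29 0.78] op 0.0006
theta(tool) 64.51 q [-0.08  0.06  1.8   0.    1.28 -0.52]
t 11.8 p [0.5324 0.0059 0.2757] yaw 0.2832 y-ax [-0.  0. -1.] rel x,z mm 16.0 -41.2 F [ 0.92 -0.96 -0.37] F tool xz [ 0.61  0.37 -1.18] op 0.0004
theta(tool) 73.78 q [-0.09  0.05  1.82  0.    1.28 -0.37]
```

View pics/w6.png

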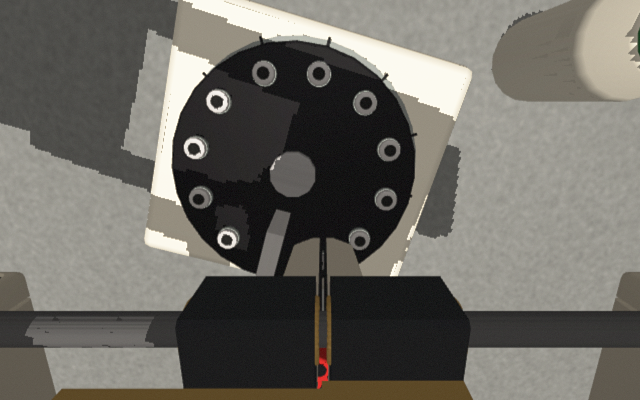

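The picture is again the same relative to the tool, with the tool at 73.8°, so the turret is at 90° (third click). The last push will be slower over the hump.

```bash

python3 -m inch '[{"x":-1.64,"y":0,"z":-0.6,"twist":0.04},{"x":-1.64,"y":0,"z":-0.6,"twist":0.04},{"x":-1.64,"y":0,"z":-0.6,"twist":0.04},{"x":-1.64,"y":0,"z":-0.6,"twist":0.04},{"x":-1.64,"y":0,"z":-0.6,"twist":0.04},{"x":-1.24,"y":0,"z":-0.45,"twist":0.03},{"x":-1.24,"y":0,"z":-0.45,"twist":0.03},{"x":-1.24,"y":0,"z":-0.45,"twist":0.03},{"x":-1.24,"y":0,"z":-0.45,"twist":0.03},{"x":-1.24,"y":0,"z":-0.45,"twist":0.03}]' >/dev/null
python3 st.py
python3 -m inch '[{"x":-0.8,"y":0,"z":-0.3,"twist":0.02},{"x":-0.8,"y":0,"z":-0.3,"twist":0.02},{"x":-0.8,"y":0,"z":-0.3,"twist":0.02},{"x":-0.8,"y":0,"z":-0.3,"twist":0.02},{"x":-0.8,"y":0,"z":-0.3,"twist":0.02},{"x":-0.8,"y":0,"z":-0.3,"twist":0.02},{"x":-0.8,"y":0,"z":-0.3,"twist":0.02},{"x":-0.8,"y":0,"z":-0.3,"twist":0.02},{"x":0,"y":0,"z":0,"twist":0},{"x":0,"y":0,"z":0,"twist":0},{"x":0,"y":0,"z":0,"twist":0},{"x":0,"y":0,"z":0,"twist":0}]' >/dev/null
python3 st.py;python3 - <<'E'
from plant import imaging
from h import *
c=imaging.read_camera("wrist");cv2.imwrite("pics/w7.png",c["color"][:,:,::-1])
E
```

```text
t 12.85 p [ 0.519  -0.0011  0.2759] yaw -0.0694 y-ax [ 0.001  0.    -1.   ] rel x,z mm 16.3 -41.1 F [ 4.8   1.07 -2.1 ] F tool xz [4.72 2.11 1.4 ] op 0.0006
theta(tool) 93.97 q [-0.1   0.01  1.85  0.    1.27 -0.03]
t 14.05 p [ 0.5122 -0.0026  0.2757] yaw -0.2268 y-ax [ 0. -0. -1.] rel x,z mm 16.3 -41.0 F [-0.47  0.06  0.07] F tool xz [-0.47 -0.07 -0.05] op 0.0007
theta(tool) 103.0 q [-0.11 -0.    1.87 -0.    1.28  0.12]
```

View pics/w7.png

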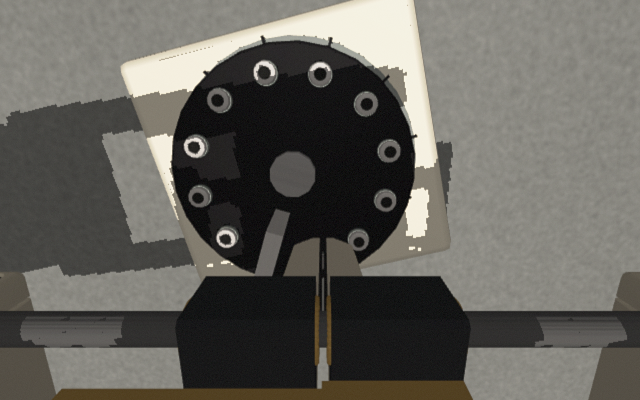

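The fin is ahead of the finger at the same relative place, with the tool at 103°, so the fourth click is in. I'll back off, then rise and clear the view.

```bash

python3 -m inch '[{"x":4,"y":0,"z":0,"twist":0},{"x":6,"y":0,"z":0,"twist":0},{"x":0,"y":-20,"z":0,"twist":0},{"x":0,"y":-30,"z":0,"twist":0},{"x":0,"y":-30,"z":0,"twist":0},{"x":0,"y":-30,"z":0,"twist":0},{"x":0,"y":-20,"z":-20,"twist":0},{"x":0,"y":0,"z":-40,"twist":0},{"x":0,"y":0,"z":-40,"twist":0},{"x":0,"y":0,"z":-40,"twist":0},{"x":0,"y":0,"z":-40,"twist":0},{"x":0,"y":0,"z":-20,"twist":0}]' >/dev/null
python3 -m inch '[{"x":0,"y":0,"z":-40,"twist":0},{"x":0,"y":0,"z":-40,"twist":0},{"x":0,"y":0,"z":-40,"twist":0},{"x":0,"y":0,"z":-20,"twist":0},{"x":0,"y":0,"z":0,"twist":0},{"x":0,"y":0,"z":0,"twist":0}]' >/dev/null
python3 st.py;python3 - <<'E'
from plant import imaging
from h import *
c=imaging.read_camera("top");cv2.imwrite("pics/top8.png",c["color"][:,:,::-1])
E
```

```text
t 15.9 p [ 0.4455 -0.3364  0.4055] yaw -0.2281 y-ax [-0.     0.001 -1.   ] rel x,z mm 26.9 -381.2 F [ 0.45 -0.03 -0.2 ] F tool xz [0.44 0.2  0.07] op 0.0001
theta(tool) 103.07 q [-0.74  0.02  1.61  0.    1.52 -0.51]
```

View pics/top8.png

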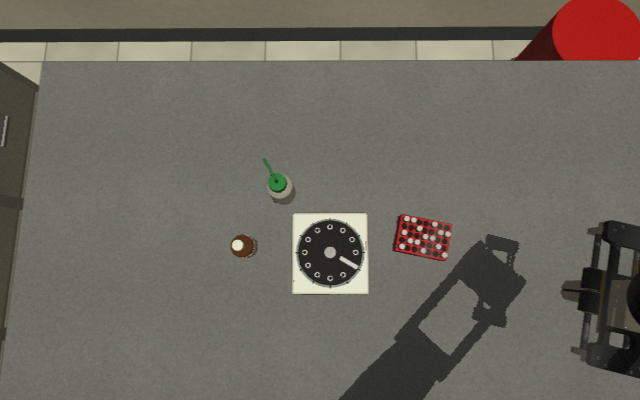

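The fin now runs from the hub (330,252) to about (357,268), which is about 120° clockwise of its start. The bottles (240,245) and (280,187) and the rack (423,238) have not moved, and the hand is clear.

```bash
python3 -c "
from plant import robot
print(robot.close_job())"
```

```text
the job is handed in; nothing more can be done
None
```

I indexed the turret four clicks clockwise and handed the job in at about 16 s. I pushed only on the fin's trailing face with the shut fingers and paused after each click.

- **Turret:** The last top view shows the fin about 120° clockwise of its start. I read that angle by eye from the picture. Only the first click was checked by calculation, from the vial positions. For clicks two to four I compared the wrist view with the one after the first click.
- **Forces:** The highest wrist force I read while pushing was about 6 N, but I only sampled it at the end of each move. I saw no sign of pinching; the shut fingers stayed on one side of the fin throughout.
- **Bystanders:** The wash bottle, reagent bottle and vial rack are at the same pixels in the top view as before.
- **Hand:** It was clear of everything at hand-in, with the wrist force near zero.

**Disagreements:** The top and wrist cameras placed the turret axis about 3 mm apart, so I used a position between them. Contact also came about 5 mm later than I expected, because the fingers taper toward the tip.

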